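# Dial the combination of the blade lock box

## Task

Dial the combination of the long rectangular lock box, in which the slitter blades are kept: turn its dial left (counter-clockwise from above) until the pointer stands at the second mark left of the broad home mark, then right past home to the first mark right of home, then left again to the home mark, pausing about a second at each. Let go of the dial at home, and leave the dial of the square lock box as it is.

Things in the scene. Friction and masses are not known exactly. Their poses are not given: they have to be found in the camera images.
- long_dial (a joint): Angle (rad) of the dial on the long box's lid. 0: pointer at the broad home mark, on the hinge side, away from the robot. Positive: turned left, counter-clockwise from above. Marks every 20 degrees: second left of home +0.698, first right of home -0.349. Starts between -0.6 and +0.17; stops at -1.4 and 1.4. Even friction 0.06 N m, stays where left, no spring or clicks.
- long_grip (a point): Grip point of that dial: on its vertical axis, 93 mm above the worktop, in an aluminium bar 52 mm long, 16 wide (pinch across this), 69 to 105 mm above the worktop. Axes turn with the dial: x along the bar to the pointer end (dark line on the bar, white pointer on the rim), y across, z up. Black disc 68 mm wide under it (top at 69 mm; hub of radius 13 to 78 mm), fixed scale round it.
- long_box: The long lock box: painted grey steel, 104 (x) by 170 (y) mm, lid 60 mm high, fixed, turned up to 0.3 rad either way. Origin at the centre of its underside, below the dial's axis; x points from the robot's side to the hinges, where the home mark is; y along its length. Scale: dark plate 96 mm wide with 18 white marks, the home mark broader and longer.
- square_pointer (a point): Pointer of the dial on the other, square lock box (100 by 100 mm, 60 mm high, otherwise like the long one, with an equal dial): 30 mm from that dial's axis, 69 mm above the worktop. x points from the dial's axis to the pointer. This dial must not be turned.

How it is judged:
By the outcome, as a careful person would: the job done as asked, in the order asked, and still so for the second after the job is handed in, with the robot touching nothing.
It also fails if it takes over 42 s, if anything falls off the work surface, if the arm or the gripper's body presses on something with over 40 N, if the wrist force passes 120 N, or if a joint passes its speed limit or range.

## Robot

A 6-joint arm with a two-finger parallel gripper is mounted at the origin on a cart in front of the work surface, level with it; the furniture and walls round the work are solid. World frame = base frame: x ahead of the robot, y to its left, z up, the work surface at z = 0. Lengths are in m, angles in degrees, forces in N, time in s.
With the tool pointing down it reaches from about 0.375 to 0.9 m from the base axis. Payload 3.1 kg.
Tool frame: the origin (TCP) lies at the very end of the fingers, on their centre line; the grasp point (between the pads) lies 19 mm behind it; z points along the fingers, y is the line along which they close (so a half turn about z gives the same grasp; the last joint's range is limited). The gripper opens to 87 mm and grips with 3 to 60 N. Pads are 19 mm wide; open, the fingers measure 117 mm over their backs; the gripper's body (75 mm by 190 mm) begins 51 mm behind the grasp point.
Start: joints at [-85.8, 30.224, 82.088, -0, 67.689, -10.227], TCP at [0.156, -0.605, 0.223] pointing down, gripper open.
Joint ranges: [-176.69, 176.69], [-43.24, 126.21], [12.49, 139.97], [-82, 262], [0, 151.66], [-163.58, 163.58]. Speed limits (degrees/s): [159.86, 159.86, 180, 180, 180, 180].

## Interface

Orientations are given as a 3x3 rotation matrix whose columns are the frame's x, y, z axes.
In Python, from rig import readout, cams, bot gives the robot as it stands.
- The arm moves only by the shell command python3 -m inch 'ROWS'. ROWS is JSON, a list of rows, each a list of 5 numbers: the shift along the world's x, y, z in cm, then the turn about the world's z in degrees, then the finger opening in cm, from 0 to 8.7. In form: [[dx, dy, dz, twist, fingers], ...]. A call has 1 to 10 rows; each row is the pose to reach, as a shift and turn from the pose commanded when the call began; what a row does not reach only later rows make up. A row lasts 1/12 s, in which the tool goes at most 41.7 mm and 7.16 degrees, less where a joint would pass 70% of its speed; a pose out of reach is approached as far as the arm can. A call with a gripper value outside its range is refused whole. The fingers move at their own pace and stop on an object; the grip force is fixed at half the most. Time passes only in rows, so rows that repeat a pose let the fingers close. It gives the time, the measured TCP pose, the force, the opening and the grip force at its end, in the units of the state.
- readout.read_state(): the state, without advancing time (a new reading comes with each control period).
- cams.capture(name): name is "side" or "top"; returns a dict with "image" (480x640x3 uint8, blue, green, red), "intrinsics" (3x3 intrinsics, pixels), "k1" (the pictures are not rectified: a ray, as slopes to the right and down, at radius r is drawn at 1 + k1 r^2 times it, then the intrinsics apply), "xyz" and "rotation" of the camera in the world. Camera axes: x right, y down, z forward; pixel columns grow to the right and rows downward; lengths in m; the calibration is good to about 2 mm. A picture is of the moment at which its call begins. There is no depth.
- bot.hand_in(): hands the job in; it is judged then, once.
The state is a dict: "time_s": time; "joint_positions": joint angles; "qvel": joint speeds; "tau": joint torques, N m; "position": TCP position; "tcp_rot": TCP orientation; "force": force on the tool from outside, world axes, zero at the start; "moment": the same for the moment, N m; "opening": opening from 0.0 (shut) to 1.0 (fully open); "grasp_force": force on a finger pad.
Only numpy, scipy, OpenCV 4.12 (cv2) and the standard library are available. Lean on these libraries where they do the work, as an engineer would, in place of code of your own. Each camera call takes 0.05 s, during which the arm holds its last target. There are 200 camera calls.

## Working session

There is one attempt and no reset: what is moved stays moved. The work goes in short steps, Python scripts to look and compute and a shell command to move; the robot and the scene stay as the last step left them, time stands still between calls to the robot, and variables do not carry over. Pictures are saved under pics/ and viewed, at most 10 in all, crops included, and the job is handed in when it is done.

```bash
mkdir -p pics; python3 - <<'E'
from rig import readout,cams,bot
import cv2,numpy as np
for n in("top","side"):
    c=cams.capture(n);cv2.imwrite(f"pics/{n}0.png",c["image"]);print(n,c["intrinsics"],c["k1"],c["xyz"],c["rotation"])
s=readout.read_state();print(s["time_s"],s["position"],s["tcp_rot"],s["opening"])
E
```

```text
top [[448.44444315   0.         318.14856086]
 [  0.         448.44444315 236.43887465]
 [  0.           0.           1.        ]] 0.0043047726207579295 [ 0.36737014 -0.09080944  0.93592305] [[-0.03021849 -0.99595755  0.08458959]
 [-0.99944903  0.02894487 -0.01624295]
 [ 0.01372886 -0.08503382 -0.99628348]]
side [[434.29854456   0.         327.20998055]
 [  0.         434.29854456 240.14165297]
 [  0.           0.           1.        ]] 0.011389504766064798 [0.12252327 0.43440408 0.66319952] [[-0.831959   -0.3843119   0.40018568]
 [-0.55482188  0.57090288 -0.6051798 ]
 [ 0.00411064 -0.72551655 -0.68819244]]
0.1 [ 0.15570319 -0.60460956  0.22166036] [[ 9.68452684e-01  2.49197455e-01 -1.68399748e-04]
 [ 2.49197298e-01 -9.68450747e-01  1.96424804e-03]
 [ 3.26398749e-04 -1.94424604e-03 -9.99998057e-01]] 1.0006938304687933
```

View pics/top0.png

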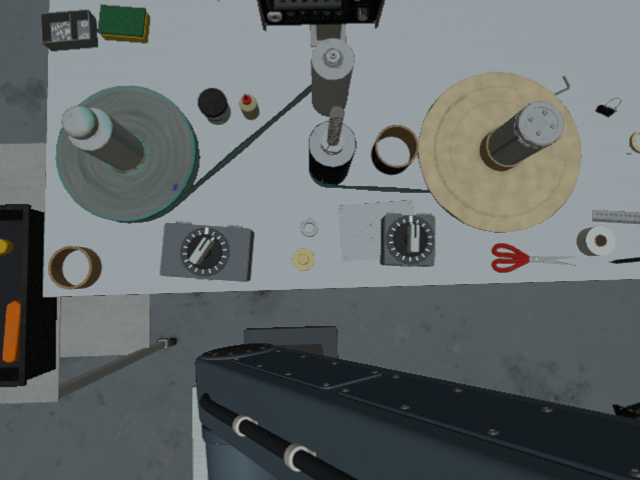

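View pics/side0.png

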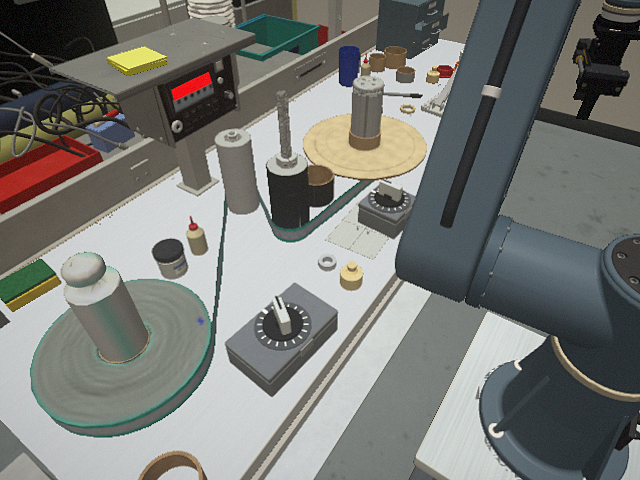

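```bash
cat > h.py <<'E'
from rig import readout,cams,bot
import cv2,numpy as np
def ray(c,px):
    px=np.atleast_2d(np.array(px,float));k=c["k1"];K=np.array(c["intrinsics"])
    D=np.array([k,0,0,0,0.])
    n=cv2.undistortPoints(px.reshape(-1,1,2),K,D).reshape(-1,2)
    return np.c_[n,np.ones(len(n))]@np.array(c["rotation"]).T
def plane(c,px,z):
    d=ray(c,px);o=np.array(c["xyz"]);return (o+d*((z-o[2])/d[:,2])[:,None])[:,:2]
def circ(P):
    A=np.c_[2*P,np.ones(len(P))];s=np.linalg.lstsq(A,(P**2).sum(1),rcond=None)[0]
    return s[:2],np.sqrt(s[2]+s[:2]@s[:2])
def proj(c,P):
    R=np.array(c["rotation"]);v=(np.atleast_2d(P)-np.array(c["xyz"]))@R
    return cv2.projectPoints(v,np.zeros(3),np.zeros(3),np.array(c["intrinsics"]),np.array([c["k1"],0,0,0,0.]))[0].reshape(-1,2)
E
python3 - <<'E'
from h import *
W=[]
for n,(x0,y0,w,h) in {"top":(155,212,105,75),"side":(220,275,125,125*75//105)}.items():
    c=cams.capture(n);im=c["image"]
    cr=im[y0:y0+h,x0:x0+w];W.append(cv2.resize(cr,(640,297*640//416+0) if 0 else (400,285),interpolation=cv2.INTER_CUBIC))
    g=cv2.cvtColor(cr,cv2.COLOR_BGR2GRAY)
    # dark plate
    m=(g<60).astype(np.uint8)
    k,l,st,ce=cv2.connectedComponentsWithStats(m);i=1+np.argmax(st[1:,4])
    hull=cv2.convexHull(max(cv2.findContours((l==i).astype(np.uint8),0,1)[0],key=cv2.contourArea)).reshape(-1,2)+[x0,y0]
    P=plane(c,hull,.061);cc,r=circ(P);print(n,"plate",cc,r,np.abs(np.linalg.norm(P-cc,axis=1)-r).max())
    m=(g>130).astype(np.uint8)
    k,l,st,ce=cv2.connectedComponentsWithStats(m,connectivity=4)
    for i in range(1,k):
        p=plane(c,ce[i]+[x0,y0],.061)[0]-cc
        if np.hypot(*p)<.055: print(st[i,4],int(g[l==i].astype(int).sum()),np.round(1e3*np.hypot(*p),1),np.round(np.degrees(np.arctan2(p[1],p[0])),1),ce[i]+[x0,y0])
cv2.imwrite("pics/crop.png",np.hstack(W))
E
```

```text
top plate [0.41992838 0.11901645] 0.0360923875389737 0.0018133547659570232
2842 442001 14.3 -39.7 [208.01688951 245.11963406]
22 3731 40.9 -8.4 [206.27272727 230.13636364]
6 853 36.3 12.0 [199.33333333 232.83333333]
2 269 38.5 -29.6 [213.  233.5]
4 607 36.5 33.0 [193.  235.5]
5 759 38.9 -48.3 [218.2 237.2]
7 1071 29.4 -36.7 [212.28571429 238.57142857]
167 25844 9.6 95.2 [198.41916168 251.49101796]
2 316 37.8 54.1 [187.5 240. ]
1 139 34.2 54.0 [189. 241.]
5 756 40.4 -68.1 [222.6 242.6]
4 604 36.8 74.8 [185.  246.5]
3 430 42.1 -86.7 [225. 249.]
2 273 36.7 94.7 [184.5 253. ]
5 761 41.1 -106.2 [223.8 256.2]
5 745 39.0 116.6 [185.4 260.4]
4 603 39.7 -126.3 [220.  262.5]
5 768 38.6 136.8 [189.8 265.8]
4 557 39.5 -144.1 [215.5 267. ]
3 447 39.0 157.1 [195.66666667 269.66666667]
6 886 40.6 -164.0 [209.33333333 270.83333333]
4 569 38.5 177.7 [202.75 270.75]
side plate [0.42277574 0.11508186] 0.0340858441950434 0.0011061348331117618
5310 1125573 40.2 -37.6 [276.60753296 305.11939736]
1 131 53.9 -55.1 [284. 298.]
1 131 54.2 -62.5 [288. 298.]
1 131 54.7 -66.2 [290. 298.]
1 132 51.7 -53.2 [283. 2
[... 1572 characters left out ...]
5 341.30769231]
10 1998 39.5 153.7 [293.  340.8]
1 136 52.3 177.7 [307. 339.]
1 131 54.5 70.8 [254. 340.]
1 133 52.2 175.0 [306. 340.]
13 2465 40.2 114.6 [276.53846154 343.69230769]
12 2301 39.8 133.9 [284.91666667 343.41666667]
1 132 52.3 172.3 [305. 341.]
3 397 52.9 77.5 [257. 342.]
1 135 52.4 169.6 [304. 342.]
2 264 52.6 83.8 [259.5 344. ]
2 268 52.5 163.7 [301.5 344. ]
1 132 52.4 87.3 [261. 345.]
1 132 52.5 160.5 [300. 345.]
1 135 52.0 91.6 [263. 346.]
5 671 53.4 155.4 [297.8 346.8]
3 397 52.9 95.2 [264.33333333 347.33333333]
15 2007 53.7 142.3 [290.73333333 349.8       ]
2 264 52.8 103.4 [268.5 349. ]
3 394 52.9 109.9 [272. 350.]
7 926 53.3 118.9 [277. 351.]
1 131 53.8 132.4 [285. 351.]
```

View pics/crop.png

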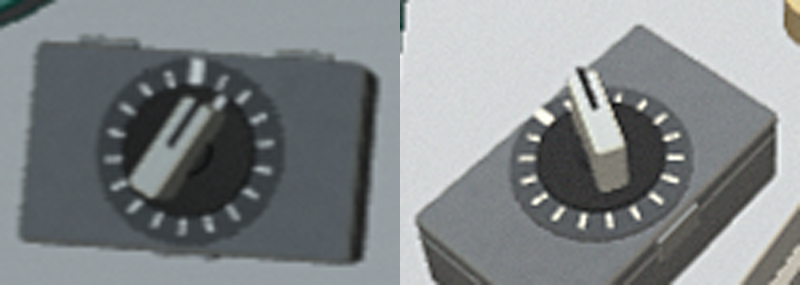

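```bash
python3 - <<'E'
from h import *
for n,(x0,y0,w,h),c0 in (("top",(155,212,105,75),(.420,.1175)),("side",(220,275,125,89),(.4215,.1165))):
    c=cams.capture(n);im=c["image"];g=cv2.cvtColor(im,cv2.COLOR_BGR2GRAY)[y0:y0+h,x0:x0+w]
    cc=np.array(c0)
    m=(g>(125 if n=="top" else 140)).astype(np.uint8);k,l,st,ce=cv2.connectedComponentsWithStats(m,connectivity=4)
    for it in range(5):
        P=np.array([plane(c,ce[i]+[x0,y0],.0615)[0] for i in range(1,k) if 2<=st[i,4]<16])
        r=np.linalg.norm(P-cc,axis=1);P=P[(r>.036)&(r<.0425)];cc,R=circ(P)
    a=np.degrees(np.arctan2(*(P-cc).T[::-1]));ph=np.degrees(np.angle(np.exp(1j*np.radians(a*18)).mean()))/18
    print(n,"centre",cc,R,len(P),"phase",ph,np.round((a-ph+10)%20-10,1))
    # bar top face
    T=175 if n=="top" else 195
    m=(g>T).astype(np.uint8);k,l,st,ce=cv2.connectedComponentsWithStats(m,connectivity=4)
    for i in range(1,k):
        if st[i,4]<20: continue
        ct=max(cv2.findContours((l==i).astype(np.uint8),0,1)[0],key=cv2.contourArea).reshape(-1,2)+[x0,y0]
        Q=plane(c,ct,.105)
        if np.linalg.norm(Q.mean(0)-cc)>.05: continue
        rc=cv2.minAreaRect((Q*1e3).astype(np.float32));b=cv2.boxPoints(rc);e=b[1]-b[0] if np.linalg.norm(b[1]-b[0])>np.linalg.norm(b[2]-b[1]) else b[2]-b[1]
        print("  comp",st[i,4],np.round(rc[0],1),np.round(rc[1],1),"dir",np.degrees(np.arctan2(e[1],e[0]))%180, "px",ce[i]+[x0,y0])
E
```

```text
top centre [0.41901365 0.11714561] 0.038770690042853224 17 phase -5.735976957767401 [ 0.4  0.   0.1 -0.   0.7 -0.2  0.4  0.1 -0.5 -0.3  0.1 -0.7 -0.2  0.3
  0.  -0.4  0.1]
side centre [0.42210826 0.11590684] 0.039023034836277885 16 phase -5.743282471846343 [ 0.3  0.1 -0.  -0.9 -0.7  0.9 -0.4 -0.4 -0.2  1.4  0.4 -0.6  0.4 -0.1
 -0.2  0.2]
  comp 4976 [414.8 128.9] [208.3 169.4] dir 33.89536 px [275.83118971 304.33701768]
```

```bash
python3 - <<'E'
from h import *
c=cams.capture("top")
f=lambda p:np.array([155+p[0]*105/400,212+p[1]*75/285])
a=plane(c,[f((130,182)),f((187,95)),f((168,142)),f((192,102))],.105);print(a)
for u,v in((0,1),(2,3)):
    d=a[v]-a[u];print(np.degrees(np.arctan2(d[1],d[0])))
c2=cams.capture("side")
f=lambda p:np.array([220+(p[0]-400)*125/400,275+p[1]*89/285])
a=plane(c2,[f((597,155)),f((568,72)),f((625,150)),f((590,68)),f((597,107)),f((580,70))],.105);print(a)
for u,v in((0,1),(2,3),(4,5)):
    d=a[v]-a[u];print(np.degrees(np.arctan2(d[1],d[0])))
s=readout.read_state();print(s["time_s"],s["position"],s["joint_positions"])
E
```

```text
[[0.40144998 0.13474456]
 [0.44301609 0.10691618]
 [0.42034232 0.1162907 ]
 [0.43952142 0.10452568]]
-33.802185095798976
-31.526156165653823
[[0.40170588 0.1393308 ]
 [0.44573546 0.10711043]
 [0.39221221 0.1294302 ]
 [0.43801859 0.09878192]
 [0.41962804 0.11645375]
 [0.44145719 0.10266675]]
-36.196261396722825
-33.78581884035575
-32.27594718849195
0.4 [ 0.1557101  -0.60517567  0.22239693] [-8.58015333e+01  3.02330165e+01  8.20965684e+01 -2.75407542e-03
  6.76881434e+01 -1.02280524e+01]
```

```bash
python3 -m inch '[[3,4,0,0,8.7],[6,8,0,0,8.7],[9,12,0,0,8.7],[12,16,0,0,8.7],[15,20,0,0,8.7],[18,24,0,0,8.7],[20,28,0,0,8.7],[22,32,0,0,8.7],[23,36,0,0,8.7],[24,40,0,0,8.7]]'
```

```text
time_s: 1.23
position: [0.3794, -0.2545, 0.2229]
tcp_rot: [[0.969, 0.249, 0.001], [0.249, -0.969, -0.001], [0.001, 0.001, -1.0]]
force: [-0.0, 0.6, 0.6]
opening: 1.001
grasp_force: 0.0
```

```bash
python3 -m inch '[[0,4,0,-6,8.7],[0,8,0,-12,8.7],[0,12,0,-18,8.7],[1,16,0,-24,8.7],[1,20,0,-30,8.7],[2,24,0,-36,8.7],[2,28,0,-42,8.7],[2,30,0,-48,8.7],[2,30,0,-48,8.7],[2,30,0,-48,8.7]]'
```

```text
time_s: 2.07
position: [0.3977, 0.0464, 0.2227]
tcp_rot: [[0.835, -0.55, 0.0], [-0.55, -0.835, 0.001], [-0.0, -0.0, -1.0]]
force: [-0.2, -0.3, 0.1]
opening: 0.999
grasp_force: 0.0
```

```bash
python3 -m inch '[[1,3,-1,0,6],[2.3,7,-3,0,6],[2.3,7,-6,0,6],[2.3,7,-9,0,6],[2.3,7,-10,0,6],[2.3,7,-10,0,6],[2.3,7,-10,0,6]]'; python3 - <<'E'
from h import *
c=cams.capture("side");im=c["image"];cv2.imwrite("pics/s2.png",cv2.resize(im[200:400,170:400],(690,600),interpolation=cv2.INTER_CUBIC))
E
```

```text
time_s: 2.65
position: [0.4214, 0.1133, 0.1222]
tcp_rot: [[0.833, -0.553, -0.001], [-0.553, -0.833, -0.0], [-0.001, 0.001, -1.0]]
force: [0.6, -0.0, -0.3]
opening: 0.7
grasp_force: 0.0
```

View pics/s2.png

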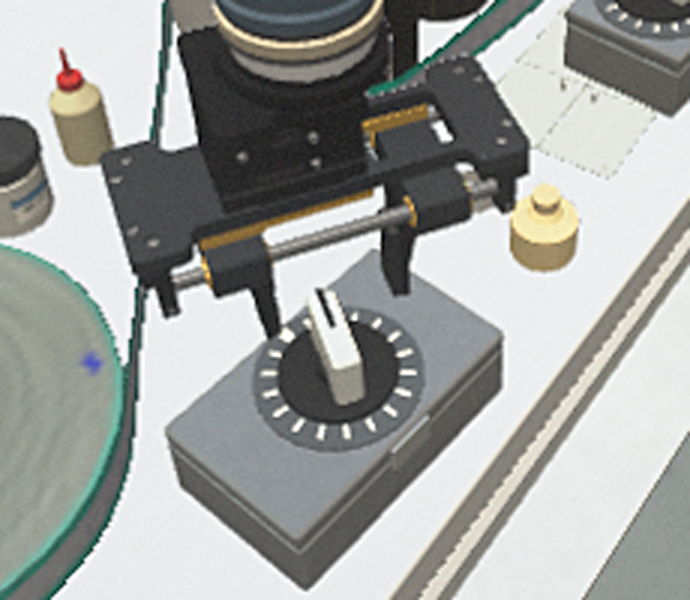

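```bash
python3 -m inch '[[0,0.3,-1,0,6],[0,0.3,-2,0,6],[0,0.3,-3,0,6],[0,0.3,-3.9,0,6],[0,0.3,-3.9,0,6],[0,0.3,-3.9,0,6]]'; python3 - <<'E'
from h import *
W=[]
for n,(x0,y0,w,h) in {"top":(155,212,105,75),"side":(220,275,125,89)}.items():
    c=cams.capture(n);W.append(cv2.resize(c["image"][y0:y0+h,x0:x0+w],(400,285),interpolation=cv2.INTER_CUBIC))
cv2.imwrite("pics/c3.png",np.hstack(W))
E
```

```text
time_s: 3.2
position: [0.4221, 0.1166, 0.0845]
tcp_rot: [[0.833, -0.553, 0.002], [-0.553, -0.833, -0.0], [0.002, -0.001, -1.0]]
force: [0.4, 0.6, -0.1]
opening: 0.689
grasp_force: 0.0
```

View pics/c3.png

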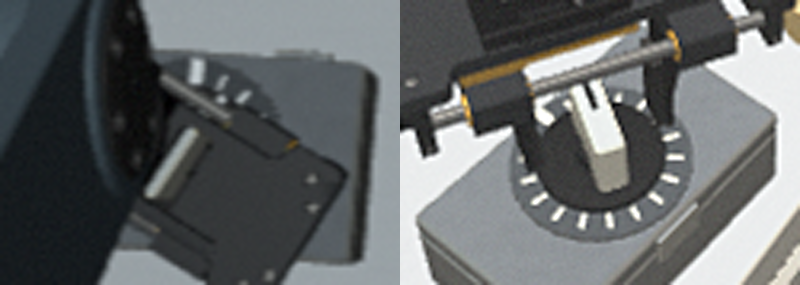

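The picture shows the bar standing centred between the fingers (side crop, bar at about (600,150), fingers at about (530,130) and (660,90)). Closing.

```bash
python3 -m inch '[[0,0,0,0,3],[0,0,0,0,3],[0,0,0,0,2.2],[0,0,0,0,2.0],[0,0,0,0,1.8],[0,0,0,0,1.6],[0,0,0,0,1.4],[0,0,0,0,1],[0,0,0,0,0.5],[0,0,0,0,0.5]]'
```

```text
time_s: 4.13
position: [0.4207, 0.1166, 0.0835]
tcp_rot: [[0.834, -0.552, -0.001], [-0.552, -0.834, -0.001], [-0.0, 0.001, -1.0]]
force: [-1.7, -5.1, 1.9]
opening: 0.18
grasp_force: 30.0
```

```bash
python3 -m inch '[[-0.05,-0.08,0,0,0.5],[-0.05,-0.08,0,3,0.5],[-0.05,-0.08,0,7,0.5],[-0.05,-0.08,0,11,0.5],[-0.05,-0.08,0,15,0.5],[-0.05,-0.08,0,19,0.5],[-0.05,-0.08,0,23,0.5],[-0.05,-0.08,0,27,0.5],[-0.05,-0.08,0,31,0.5],[-0.05,-0.08,0,34,0.5]]'
```

```text
time_s: 4.97
position: [0.4208, 0.1167, 0.0835]
tcp_rot: [[1.0, 0.009, 0.0], [0.009, -1.0, 0.001], [0.0, -0.001, -1.0]]
force: [-0.0, 0.6, 0.9]
opening: 0.18
grasp_force: 30.0
```

```bash
python3 -m inch '[[0,0,0,4,0.5],[0,0,0,8,0.5],[0,0,0,12,0.5],[0,0,0,16,0.5],[0,0,0,20,0.5],[0,0,0,24,0.5],[0,0,0,28,0.5],[0,0,0,31,0.5],[0,0,0,33,0.5],[0,0,0,33.8,0.5]]'; python3 -m inch '[[0,0,0,0,0.5],[0,0,0,0,0.5]]';python3 - <<'E'
from h import *
W=[]
for n,(x0,y0,w,h) in {"top":(155,212,105,75),"side":(220,275,125,89)}.items():
    c=cams.capture(n);W.append(cv2.resize(c["image"][y0:y0+h,x0:x0+w],(400,285),interpolation=cv2.INTER_CUBIC))
cv2.imwrite("pics/c4.png",np.hstack(W))
s=readout.read_state();R=np.array(s["tcp_rot"]);print(np.degrees(np.arctan2(R[1,0],R[0,0])),s["force"],s["moment"])
E
```

```text
time_s: 5.8
position: [0.4207, 0.117, 0.0835]
tcp_rot: [[0.827, 0.562, 0.0], [0.562, -0.827, 0.001], [0.001, -0.001, -1.0]]
force: [-0.3, 3.4, 1.3]
opening: 0.179
grasp_force: 30.0
time_s: 5.97
position: [0.4207, 0.1169, 0.0835]
tcp_rot: [[0.828, 0.561, 0.0], [0.561, -0.828, 0.001], [0.001, -0.001, -1.0]]
force: [0.2, 4.7, 0.0]
opening: 0.179
grasp_force: 30.0
34.152960437286026 [-0.3015561   5.31672525 -0.48979129] [0.96677222 0.11185068 0.0486475 ]
```

View pics/c4.png

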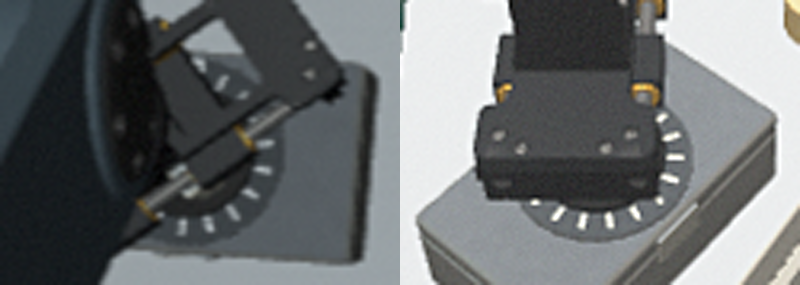

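The gripper hides the pointer here, but the pads lie flush on the bar (15.6 mm), so the tool's heading of 34.2° gives the dial angle, +40°. Hold, then turn right.

```bash
python3 -m inch '[[0,0,0,0,0.5],[0,0,0,0,0.5],[0,0,0,0,0.5],[0,0,0,0,0.5],[0,0,0,0,0.5],[0,0,0,0,0.5],[0,0,0,0,0.5],[0,0,0,0,0.5],[0,0,0,0,0.5],[0,0,0,0,0.5]]'; python3 -m inch '[[0,0,0,-3,0.5],[0,0,0,-7,0.5],[0,0,0,-11,0.5],[0,0,0,-15,0.5],[0,0,0,-19,0.5],[0,0,0,-23,0.5],[0,0,0,-27,0.5],[0,0,0,-31,0.5],[0,0,0,-33,0.5],[0,0,0,-34,0.5]]'
```

```text
time_s: 6.9
position: [0.4207, 0.1169, 0.0835]
tcp_rot: [[0.828, 0.561, 0.0], [0.561, -0.828, 0.001], [0.001, -0.001, -1.0]]
force: [-0.0, 4.9, 1.0]
opening: 0.182
grasp_force: 30.0
time_s: 7.73
position: [0.4208, 0.1166, 0.0835]
tcp_rot: [[1.0, 0.002, 0.0], [0.002, -1.0, 0.001], [0.0, -0.001, -1.0]]
force: [-0.3, 5.2, -0.3]
opening: 0.182
grasp_force: 30.0
```

Heading 0.1°; needed −25.7°.

```bash
python3 -m inch '[[0,0,0,-4,0.5],[0,0,0,-8,0.5],[0,0,0,-12,0.5],[0,0,0,-16,0.5],[0,0,0,-20,0.5],[0,0,0,-23,0.5],[0,0,0,-25,0.5],[0,0,0,-26,0.5],[0,0,0,-26,0.5],[0,0,0,-26,0.5]]'; python3 - <<'E'
from h import *
s=readout.read_state();R=np.array(s["tcp_rot"]);print(np.degrees(np.arctan2(R[1,0],R[0,0])))
W=[]
for n,(x0,y0,w,h) in {"top":(155,212,105,75),"side":(220,275,125,89)}.items():
    c=cams.capture(n);W.append(cv2.resize(c["image"][y0:y0+h,x0:x0+w],(400,285),interpolation=cv2.INTER_CUBIC))
cv2.imwrite("pics/c5.png",np.hstack(W))
E
```

```text
time_s: 8.57
position: [0.4207, 0.1164, 0.0835]
tcp_rot: [[0.901, -0.435, 0.0], [-0.435, -0.901, 0.0], [-0.0, -0.0, -1.0]]
force: [0.3, 3.6, 0.0]
opening: 0.183
grasp_force: 30.0
-25.76598610642436
```

View pics/c5.png

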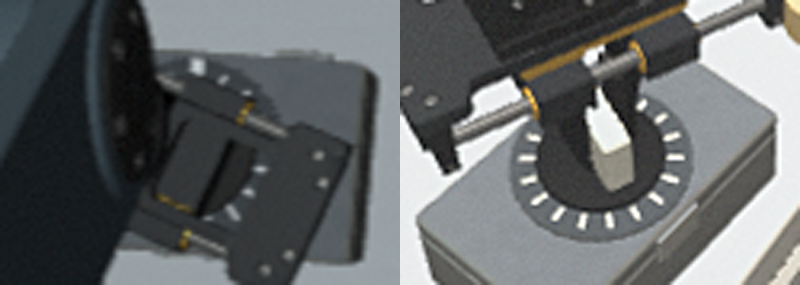

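The bar is still held flush between the fingers, its tail at about (612,188) in the side crop, in line with the heading of −25.8°. Hold, turn left 20° to home, hold.

```bash
python3 -m inch '[[0,0,0,0,0.5],[0,0,0,0,0.5],[0,0,0,0,0.5],[0,0,0,0,0.5],[0,0,0,0,0.5],[0,0,0,0,0.5],[0,0,0,0,0.5],[0,0,0,0,0.5],[0,0,0,0,0.5],[0,0,0,0,0.5]]'; python3 -m inch '[[0,0,0,3,0.5],[0,0,0,7,0.5],[0,0,0,11,0.5],[0,0,0,15,0.5],[0,0,0,18,0.5],[0,0,0,20,0.5],[0,0,0,20,0.5],[0,0,0,20,0.5],[0,0,0,20,0.5],[0,0,0,20,0.5]]'; python3 - <<'E'
from h import *
s=readout.read_state();R=np.array(s["tcp_rot"]);print(np.degrees(np.arctan2(R[1,0],R[0,0])))
E
```

```text
time_s: 9.5
position: [0.4207, 0.1164, 0.0835]
tcp_rot: [[0.9, -0.435, 0.0], [-0.435, -0.9, 0.0], [-0.0, -0.0, -1.0]]
force: [0.1, 5.5, -0.5]
opening: 0.181
grasp_force: 30.0
time_s: 10.33
position: [0.4208, 0.1166, 0.0835]
tcp_rot: [[0.995, -0.1, 0.0], [-0.1, -0.995, 0.0], [0.0, -0.0, -1.0]]
force: [0.6, 6.9, -1.0]
opening: 0.183
grasp_force: 30.0
-5.760428029526682
```

Exactly at home (−5.75°). Hold, open, and lift clear.

```bash
python3 -m inch '[[0,0,0,0,0.5],[0,0,0,0,0.5],[0,0,0,0,0.5],[0,0,0,0,0.5],[0,0,0,0,0.5],[0,0,0,0,0.5],[0,0,0,0,0.5],[0,0,0,0,0.5],[0,0,0,0,0.5],[0,0,0,0,0.5]]'; python3 -m inch '[[0,0,0,0,3],[0,0,0,0,5],[0,0,0,0,5],[0,0,0,0,5],[0,0,0,0,5],[0,0,0,0,5],[0,0,1,0,5],[0,0,2,0,5],[0,0,4,0,5],[0,0,6,0,5]]'; python3 -m inch '[[0,-2,3,0,5],[0,-5,6,0,5],[0,-9,8,0,5],[0,-13,8,0,5],[0,-16,8,0,5],[0,-16,8,0,5],[0,-16,8,0,5]]'; python3 - <<'E'
from h import *
W=[]
for n,(x0,y0,w,h) in {"top":(155,212,105,75),"side":(220,275,125,89)}.items():
    c=cams.capture(n);W.append(cv2.resize(c["image"][y0:y0+h,x0:x0+w],(400,285),interpolation=cv2.INTER_CUBIC))
cv2.imwrite("pics/c6.png",np.hstack(W))
E
```

```text
time_s: 11.17
position: [0.4208, 0.1166, 0.0835]
tcp_rot: [[0.995, -0.1, 0.0], [-0.1, -0.995, 0.0], [0.0, -0.0, -1.0]]
force: [0.9, 6.0, -0.8]
opening: 0.18
grasp_force: 30.0
time_s: 12.0
position: [0.42, 0.1161, 0.1437]
tcp_rot: [[0.995, -0.101, -0.002], [-0.101, -0.995, -0.0], [-0.002, 0.0, -1.0]]
force: [0.1, 0.7, -0.2]
opening: 0.572
grasp_force: 0.0
time_s: 12.58
position: [0.4207, -0.0453, 0.2237]
tcp_rot: [[0.994, -0.105, 0.0], [-0.105, -0.994, -0.0], [0.0, 0.0, -1.0]]
force: [0.6, -0.3, 0.3]
opening: 0.576
grasp_force: 0.0
```

View pics/c6.png

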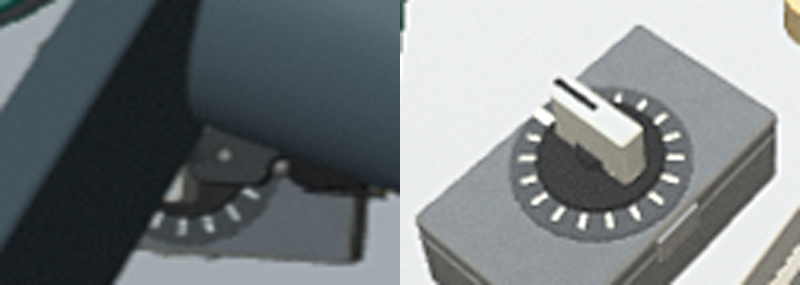

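The side crop shows the released bar, dark line from about (560,82) to (593,107), with its pointer end near the broad home mark at (543,117). I'll check its angle by ray cast.

```bash
python3 - <<'E'
from h import *
c=cams.capture("side");x0,y0,w,h=220,275,125,89
im=cv2.resize(c["image"][y0:y0+h,x0:x0+w],None,fx=4,fy=4,interpolation=cv2.INTER_CUBIC);g=cv2.cvtColor(im,cv2.COLOR_BGR2GRAY)
f=lambda p:[220+(p[0]-400)*125/400,275+p[1]*89/285]
for a,b in(((560,77),(643,128)),((553,92),(618,148)),((556,80),(595,107))):
    P=plane(c,[f(a),f(b)],.105);d=P[0]-P[1];print(P.round(4).tolist(),np.degrees(np.arctan2(d[1],d[0])))
# bar's top face by brightness, segmented from the dark dial: model yaw projections of the face corners
u=np.radians(-5.75);ex=np.array([np.cos(u),np.sin(u),0]);ey=np.array([-ex[1],ex[0],0])
q=proj(c,[np.array([.4215,.116,.105])+sx*.026*ex+sy*.008*ey for sx,sy in((1,1),(1,-1),(-1,-1),(-1,1))])
print(np.round((q-[220,275])/[125/400,89/285]+[400,0]))
E
```

```text
[[0.4471, 0.1119], [0.3928, 0.114]] -2.1944109289061355
[[0.4439, 0.1214], [0.3958, 0.1304]] -10.601229876827178
[[0.4475, 0.1146], [0.4205, 0.117]] -5.1665879683493845
[[546.  88.]
 [569.  69.]
 [644. 122.]
 [622. 142.]]
```

```bash
python3 -c "
from rig import bot
print(bot.hand_in())"
```

```text
the job is handed in; nothing more can be done
None
```

I dialled the long box's lock to the second mark left, then the first mark right, then home, holding about a second at each; I let go of the dial at home, never went near the square box's dial, and handed the job in at about 12.7 s.

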